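Close and hand over filled bobbin tins

TASK

Take every knobbed tin out of the crate and stand each in its own pocket of the carrier while it is at the loading end of the rails, and press all their lids down fully home. Only then slide the carrier under the height gate until it is against the far end stop. Leave the other stock in the crate and leave everything standing on the table upright.

Things in the scene. Friction and masses are not known exactly. Their poses are not given: they have to be found in the camera images.
- tin0: filled storage tin: squat plain metal cylinder, 52 mm diameter, body 36 mm high, about 0.18 kg with its lid; may be absent (None). Origin: centre of its underside, z up along its axis. Its metal lid (52 mm diameter, 6 mm thick) carries on the axis an upright black cylindrical knob 18 mm in diameter and 22 mm high, flat on top, strong enough to lift the tin by. Knob top is 64 mm above the origin with the lid home, up to 72 mm when the lid stands proud.
- tin1: filled storage tin: squat plain metal cylinder, 52 mm diameter, body 36 mm high, about 0.18 kg with its lid; may be absent (None). Origin: centre of its underside, z up along its axis. Its metal lid (52 mm diameter, 6 mm thick) carries on the axis an upright black cylindrical knob 18 mm in diameter and 22 mm high, flat on top, strong enough to lift the tin by. Knob top is 64 mm above the origin with the lid home, up to 72 mm when the lid stands proud.
- tin2: filled storage tin: squat plain metal cylinder, 52 mm diameter, body 36 mm high, about 0.18 kg with its lid; may be absent (None). Origin: centre of its underside, z up along its axis. Its metal lid (52 mm diameter, 6 mm thick) carries on the axis an upright black cylindrical knob 18 mm in diameter and 22 mm high, flat on top, strong enough to lift the tin by. Knob top is 64 mm above the origin with the lid home, up to 72 mm when the lid stands proud.
- tin3: filled storage tin: squat plain metal cylinder, 52 mm diameter, body 36 mm high, about 0.18 kg with its lid; may be absent (None). Origin: centre of its underside, z up along its axis. Its metal lid (52 mm diameter, 6 mm thick) carries on the axis an upright black cylindrical knob 18 mm in diameter and 22 mm high, flat on top, strong enough to lift the tin by. Knob top is 64 mm above the origin with the lid home, up to 72 mm when the lid stands proud.
- tin0_lid (a joint): how far the lid of tin0 has been pushed down, m: 0 = standing 8 mm proud, 0.008 = fully home (no gap between lid and tin). Stiff push fit: needs about 8 N straight down on the knob, stays where it is left, cannot come off; lifting the tin by the knob does not move it.
- tin1_lid (a joint): how far the lid of tin1 has been pushed down, m: 0 = standing 8 mm proud, 0.008 = fully home (no gap between lid and tin). Stiff push fit: needs about 8 N straight down on the knob, stays where it is left, cannot come off; lifting the tin by the knob does not move it.
- tin2_lid (a joint): how far the lid of tin2 has been pushed down, m: 0 = standing 8 mm proud, 0.008 = fully home (no gap between lid and tin). Stiff push fit: needs about 8 N straight down on the knob, stays where it is left, cannot come off; lifting the tin by the knob does not move it.
- tin3_lid (a joint): how far the lid of tin3 has been pushed down, m: 0 = standing 8 mm proud, 0.008 = fully home (no gap between lid and tin). Stiff push fit: needs about 8 N straight down on the knob, stays where it is left, cannot come off; lifting the tin by the knob does not move it.
- slide: rail slide fixed to the table, 130 x 420 mm base, rails along its y axis. Origin: centre of its underside; yaw varies. At its own y = +0.205 and -0.205 are end stops. A fixed height gate, a steel bar along its x axis 14 mm wide, crosses above the rails at y = -0.02 from a post at x = +0.118, its free end at x = -0.055; underside of the bar 94 mm, top 104 mm above the table: tins with lids fully home in the carrier pass with 4 mm to spare, proud ones strike it.
- carrier (a joint): position of the carrier on the rails, m: 0 = at the loading end stop (carrier centre at slide y = +0.12), growing towards slide -y; 0.24 = against the delivery end stop past the gate. Needs about 4 N to slide, stays where it is left. Carrier: grey 140 x 140 x 20 mm open tray with four square pockets, its underside 20 mm above the table, wall tops at 40 mm.
- pocket0 (a point): centre of the floor of a square carrier pocket, 58 mm wide, walls 12 mm high; floor 28 mm above the table; lies -33 mm in x and -33 mm in y (slide axes) from the carrier centre. Moves with the carrier. Any tin may go in any pocket, one each.
- pocket1 (a point): centre of the floor of a square carrier pocket, 58 mm wide, walls 12 mm high; floor 28 mm above the table; lies +33 mm in x and -33 mm in y (slide axes) from the carrier centre. Moves with the carrier. Any tin may go in any pocket, one each.
- pocket2 (a point): centre of the floor of a square carrier pocket, 58 mm wide, walls 12 mm high; floor 28 mm above the table; lies -33 mm in x and +33 mm in y (slide axes) from the carrier centre. Moves with the carrier. Any tin may go in any pocket, one each.
- pocket3 (a point): centre of the floor of a square carrier pocket, 58 mm wide, walls 12 mm high; floor 28 mm above the table; lies +33 mm in x and +33 mm in y (slide axes) from the carrier centre. Moves with the carrier. Any tin may go in any pocket, one each.
- handle (a point): top of the carrier's upright steel handle post: 16 mm diameter, top 88 mm above the table, free for 60 mm below; 105 mm to the slide's -x side of the carrier centre, clear of the gate; it can be pinched from above or pushed sideways.
- crate: shallow open plywood crate, 200 x 255 mm, walls 35 mm high and 6 mm thick, fixed; origin: centre of underside. Inner floor 6 mm up. Holds the tins among other stock.
- spool0: bystander in the crate: thread spool 36 mm diameter, 40 mm high, no knob; origin under its centre
- spool1: bystander in the crate: thread spool 40 mm diameter, 34 mm high, no knob; origin under its centre
- stone: bystander in the crate: dark block 45 x 30 x 18 mm; origin under its centre
- collar: bystander in the crate: brass ring 44 mm diameter, 16 mm high; origin under its centre
- oil: bystander: white bottle 44 mm diameter, 120 mm high, standing on the table; origin under its centre
- tub: bystander: tub 68 mm diameter, 60 mm high, standing on the table; origin under its centre
- spool2: bystander: thread spool 50 mm diameter, 60 mm high, standing on the table; origin under its centre

How it is judged (in metres and radians):
On the way, in this order (a step that is already met when the one before it is completed fails the run):
1. at the loading end, every tin present stands in a carrier pocket with its lid fully home (((horizontal distance between tin0 and pocket0 below 0.008 m and z of tin0 in the frame of pocket0 below 0.004 m) or (horizontal distance between tin0 and pocket1 below 0.008 m and z of tin0 in the frame of pocket1 below 0.004 m) or (horizontal distance between tin0 and pocket2 below 0.008 m and z of tin0 in the frame of pocket2 below 0.004 m) or (horizontal distance between tin0 and pocket3 below 0.008 m and z of tin0 in the frame of pocket3 below 0.004 m)) and ((horizontal distance between tin1 and pocket0 below 0.008 m and z of tin1 in the frame of pocket0 below 0.004 m) or (horizontal distance between tin1 and pocket1 below 0.008 m and z of tin1 in the frame of pocket1 below 0.004 m) or (horizontal distance between tin1 and pocket2 below 0.008 m and z of tin1 in the frame of pocket2 below 0.004 m) or (horizontal distance between tin1 and pocket3 below 0.008 m and z of tin1 in the frame of pocket3 below 0.004 m)) and ((horizontal distance between tin2 and pocket0 below 0.008 m and z of tin2 in the frame of pocket0 below 0.004 m) or (horizontal distance between tin2 and pocket1 below 0.008 m and z of tin2 in the frame of pocket1 below 0.004 m) or (horizontal distance between tin2 and pocket2 below 0.008 m and z of tin2 in the frame of pocket2 below 0.004 m) or (horizontal distance between tin2 and pocket3 below 0.008 m and z of tin2 in the frame of pocket3 below 0.004 m)) and ((horizontal distance between tin3 and pocket0 below 0.008 m and z of tin3 in the frame of pocket0 below 0.004 m) or (horizontal distance between tin3 and pocket1 below 0.008 m and z of tin3 in the frame of pocket1 below 0.004 m) or (horizontal distance between tin3 and pocket2 below 0.008 m and z of tin3 in the frame of pocket2 below 0.004 m) or (horizontal distance between tin3 and pocket3 below 0.008 m and z of tin3 in the frame of pocket3 below 0.004 m)) and angle between each of tin0, tin1, tin2, tin3's own z axis and vertical below 0.1 rad and value of joint each of tin0_lid, tin1_lid, tin2_lid, tin3_lid above 0.0062 m and value of joint carrier below 0.07 m), for 0.2 s.
2. the carrier is against the delivery end stop (value of joint carrier above 0.232 m), for 0.2 s.
At the end, for the whole second after the job is handed in: Carrier within 8 mm of the delivery end stop; every tin present upright and at rest on the floor of a carrier pocket (within 8 mm of its centre), its lid within 1.8 mm of fully home; the other stock still in the crate; bottle, tub and spool on the table upright (((horizontal distance between tin0 and pocket0 below 0.008 m and z of tin0 in the frame of pocket0 below 0.004 m) or (horizontal distance between tin0 and pocket1 below 0.008 m and z of tin0 in the frame of pocket1 below 0.004 m) or (horizontal distance between tin0 and pocket2 below 0.008 m and z of tin0 in the frame of pocket2 below 0.004 m) or (horizontal distance between tin0 and pocket3 below 0.008 m and z of tin0 in the frame of pocket3 below 0.004 m)) and ((horizontal distance between tin1 and pocket0 below 0.008 m and z of tin1 in the frame of pocket0 below 0.004 m) or (horizontal distance between tin1 and pocket1 below 0.008 m and z of tin1 in the frame of pocket1 below 0.004 m) or (horizontal distance between tin1 and pocket2 below 0.008 m and z of tin1 in the frame of pocket2 below 0.004 m) or (horizontal distance between tin1 and pocket3 below 0.008 m and z of tin1 in the frame of pocket3 below 0.004 m)) and ((horizontal distance between tin2 and pocket0 below 0.008 m and z of tin2 in the frame of pocket0 below 0.004 m) or (horizontal distance between tin2 and pocket1 below 0.008 m and z of tin2 in the frame of pocket1 below 0.004 m) or (horizontal distance between tin2 and pocket2 below 0.008 m and z of tin2 in the frame of pocket2 below 0.004 m) or (horizontal distance between tin2 and pocket3 below 0.008 m and z of tin2 in the frame of pocket3 below 0.004 m)) and ((horizontal distance between tin3 and pocket0 below 0.008 m and z of tin3 in the frame of pocket0 below 0.004 m) or (horizontal distance between tin3 and pocket1 below 0.008 m and z of tin3 in the frame of pocket1 below 0.004 m) or (horizontal distance between tin3 and pocket2 below 0.008 m and z of tin3 in the frame of pocket2 below 0.004 m) or (horizontal distance between tin3 and pocket3 below 0.008 m and z of tin3 in the frame of pocket3 below 0.004 m)) and angle between each of tin0, tin1, tin2, tin3's own z axis and vertical below 0.1 rad and value of joint each of tin0_lid, tin1_lid, tin2_lid, tin3_lid above 0.0062 m and value of joint carrier above 0.232 m and linear speed of each of tin0, tin1, tin2, tin3 below 0.02 m/s and horizontal distance between each of spool0, spool1, stone, collar and crate below 0.17 m and height (world z) of each of spool0, spool1, stone, collar below 0.06 m and angle between each of oil, tub, spool2's own z axis and vertical below 0.3 rad); the robot touches nothing.
Of tin0, tin1, tin2, tin3 only 3 to 4 are there at a start; the rules pass over those that are not, and their reading is None.
At some moment in a run one of tin0, tin1, tin2, tin3 may be knocked a few centimetres aside while the robot is not near it.
Once in a run the grip may slacken for a moment while it holds something.
It also fails if it takes over 210 s, if anything falls off the work surface, if the arm or the gripper's body presses on something with over 40 N, if the wrist force passes 120 N, or if a joint passes its speed limit or range.

ROBOT

A 6-joint arm with a two-finger parallel gripper is mounted at the origin on the work surface. World frame = base frame: x ahead of the robot, y to its left, z up, the work surface at z = 0. Lengths are in mm, angles in rad, forces in N, time in s.
With the tool pointing down it reaches from about 275 to 750 mm from the base axis. Payload 10.2 kg.
Tool frame: the origin (TCP) lies at the very end of the fingers, on their centre line; the grasp point (between the pads) lies 19 mm behind it; z points along the fingers, y is the line along which they close (so a half turn about z gives the same grasp; the last joint's range is limited). The gripper opens to 85 mm and grips with 20 to 120 N. Pads are 22 mm wide; open, the fingers measure 114 mm over their backs; the gripper's body (76 mm by 85 mm) begins 54 mm behind the grasp point. The pads swing forward as they close: fully open they stand 13 mm farther back than shut.
Start: joints at [-1.465, 0.313, 1.498, -0, 1.331, -0.223], TCP at [169.514, -496.887, 231.294] pointing down, gripper open.
Joint ranges: [-2.94, 2.94], [-0.97, 2.17], [0.19, 2.56], [-1.23, 4.37], [0.02, 3.11], [-2.88, 2.88]. Speed limits (rad/s): [2.39, 2.39, 3.01, 3.14, 3.14, 3.14].

INTERFACE

Orientations are given as a unit quaternion [w, x, y, z].
In Python, from rig import ctrl gives the robot as it stands.
- The arm moves only by the shell command python3 -m inch 'ROWS' [OPENING] [FORCE]. ROWS is text: rows parted by semicolons, each of 6 numbers parted by spaces: the shift along the tool's x, y, z in mm, then the turn, a rotation vector about the tool's x, y, z in units of 6 degrees (1.0 is 6 degrees). A call has exactly 10 rows; each row shifts and turns the commanded pose from where the row before left it, along the tool's axes as they then stand; what a row does not reach is not made up. A row lasts 1/12 s, in which the tool goes at most 41.7 mm and 7.16 degrees, less where a joint would pass 70% of its speed; a pose out of reach is approached as far as the arm can. A call with a gripper value outside its range is refused whole. OPENING is the opening, from 0 (shut) to 1 (fully open), set as the call begins (- or left out, the last holds). The fingers move at their own pace and stop on an object; FORCE is the grip in N (left out, the last holds). Time passes only in rows, so rows that do not move let the fingers close, or fill a call up. It gives the time, the measured TCP pose, the force, the opening and the grip force at its end, in the units of the state.
- ctrl.sense(): the state, without advancing time (a new reading comes with each control period).
- ctrl.capture(name): name is "scene" or "top" or "wrist"; returns a dict with "image" (420x560x3 uint8, red, green, blue), "intrinsics" (3x3 intrinsics, pixels), "rvec" (rotation vector, rad) and "tvec" (3), from world to camera coordinates, as OpenCV has them. Camera axes: x right, y down, z forward; pixel columns grow to the right and rows downward; lengths in mm; the calibration is good to about 2 mm. The wrist camera is an equidistant fisheye: a pixel r from the principal point sees the ray r / f radians off the axis. A picture is of the moment at which its call begins. There is no depth.
- ctrl.finish_job(): hands the job in; it is judged then, once.
The state is a dict: "time_s": time; "joints": joint angles; "dq": joint speeds; "tau": joint torques, N m; "eef_pos": TCP position; "ee_rot": TCP orientation; "force": force on the tool from outside, world axes, zero at the start; "wrist_torque": the same for the moment, N m; "grip_width": opening from 0.0 (shut) to 1.0 (fully open); "grip_force": force on a finger pad.
Only numpy, scipy, OpenCV 4.12 (cv2) and the standard library are available. Lean on these libraries where they do the work, as an engineer would, in place of code of your own. Each camera call takes 0.05 s, during which the arm holds its last target. There are 200 camera calls.

## Working session

There is one attempt and no reset: what is moved stays moved. The work goes in short steps, Python scripts to look and compute and a shell command to move; the robot and the scene stay as the last step left them, time stands still between calls to the robot, and variables do not carry over. Pictures are saved under pics/ and viewed, at most 14 in all, crops included, and the job is handed in when it is done.

```bash
ls; mkdir -p pics; cat > h.py <<'E'
import numpy as np, cv2
from rig import ctrl
def cap(n,f):
    c=ctrl.capture(n); cv2.imwrite(f'pics/{f}.png',cv2.cvtColor(np.asarray(c['image'],np.uint8),cv2.COLOR_RGB2BGR))
    np.savez(f'pics/{f}.npz',K=c['intrinsics'],r=c['rvec'],t=c['tvec']); return c
def ray(f,uv,fish=False):
    d=np.load(f'pics/{f}.npz'); K=d['K'];R=cv2.Rodrigues(d['r'].astype(float).reshape(3))[0];t=d['t'].reshape(3)
    x=(uv[0]-K[0,2])/K[0,0];y=(uv[1]-K[1,2])/K[1,1]
    if fish:
        th=np.hypot(x,y); s=np.sin(th)/max(th,1e-9); v=np.array([x*s,y*s,np.cos(th)])
    else: v=np.array([x,y,1])
    return -R.T@t, R.T@v
def atz(f,uv,z,fish=False):
    o,v=ray(f,uv,fish); return (o+v*(z-o[2])/v[2])[:2].round(1)
def proj(f,P,fish=False):
    d=np.load(f'pics/{f}.npz'); K=d['K'];R=cv2.Rodrigues(d['r'].astype(float).reshape(3))[0]
    p=R@np.asarray(P,float)+d['t'].reshape(3)
    if fish:
        r=np.hypot(p[0],p[1]);th=np.arctan2(r,p[2]);q=p[:2]/max(r,1e-9)*th
    else: q=p[:2]/p[2]
    return (q*[K[0,0],K[1,1]]+K[:2,2]).round(1)
def mat():
    from scipy.spatial.transform import Rotation as Ro
    s=ctrl.sense();q=s['ee_rot'];return np.array(s['eef_pos']),Ro.from_quat([q[1],q[2],q[3],q[0]]).as_matrix()
def to(P):  # shift in tool axes to reach world P
    p,R=mat(); return (R.T@(np.array(P)-p)).round(1)
E
python3 - <<'E'
from h import *
for n in('scene','top'):
    c=cap(n,n+'0'); print(n,c['intrinsics'],-cv2.Rodrigues(np.array(c['rvec'],float))[0].T@np.array(c['tvec']))
s=ctrl.sense();print(s); print(mat()[1].round(3))
E
```

```text
pics
scene [[471.9104235    0.         278.79352179]
 [  0.         471.9104235  204.02873083]
 [  0.           0.           1.        ]] [1177.27538984 -203.88934465  995.32128622]
top [[474.99223778   0.         286.33350195]
 [  0.         474.99223778 206.18195351]
 [  0.           0.           1.        ]] [ 351.71146179   87.182059   1200.35860698]
{'time_s': 0.1, 'joints': array([-1.46541928e+00,  3.13382325e-01,  1.49833508e+00, -1.15360113e-05,
        1.33100598e+00, -2.23423358e-01]), 'dq': array([-0.00114226, -0.00096789, -0.00175796,  0.000629  ,  0.00042639,
        0.00137916]), 'tau': array([ 1.64962283e-03, -4.12902188e+01, -2.60143644e+01, -2.75300472e-04,
        3.01452725e-03,  1.00634330e-05]), 'eef_pos': array([ 169.47676979, -496.65794248,  230.80810336]), 'ee_rot': array([-5.64707715e-04,  9.86516314e-01,  1.63661976e-01,  2.77576245e-05]), 'force': array([-0.57231167,  0.53796773,  0.8008206 ]), 'wrist_torque': array([-0.01102081, -0.01775474,  0.0155718 ]), 'grip_force': 0.0, 'grip_width': 0.9984766406515511}
[[ 0.946  0.323 -0.   ]
 [ 0.323 -0.946  0.001]
 [ 0.    -0.001 -1.   ]]
```

View pics/top0.png

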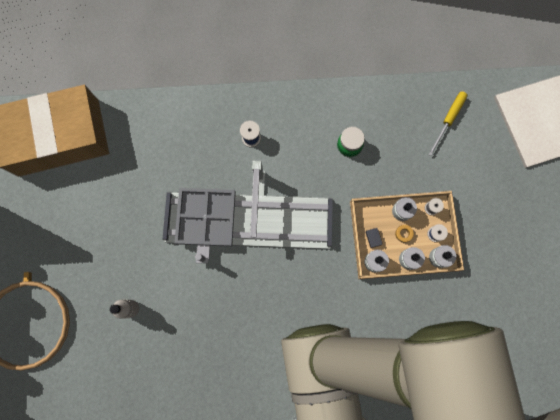

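View pics/scene0.png

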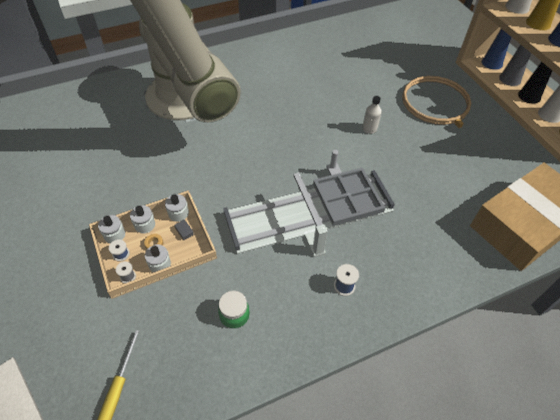

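The top view shows four tins in the crate, with knobs near (405,207), (377,260), (414,256) and (444,254). The carrier is at the left end, around (205,215), with its handle at (201,256). I'll enlarge both areas.

```bash
python3 - <<'E'
import cv2
i=cv2.imread('pics/top0.png')
cv2.imwrite('pics/c1.png',cv2.resize(i[185:285,340:470],None,fx=6,fy=6,interpolation=cv2.INTER_CUBIC))
cv2.imwrite('pics/c2.png',cv2.resize(i[155:275,155:345],None,fx=4.2,fy=4.2,interpolation=cv2.INTER_CUBIC))
E
```

```text
(no output)
```

View pics/c1.png

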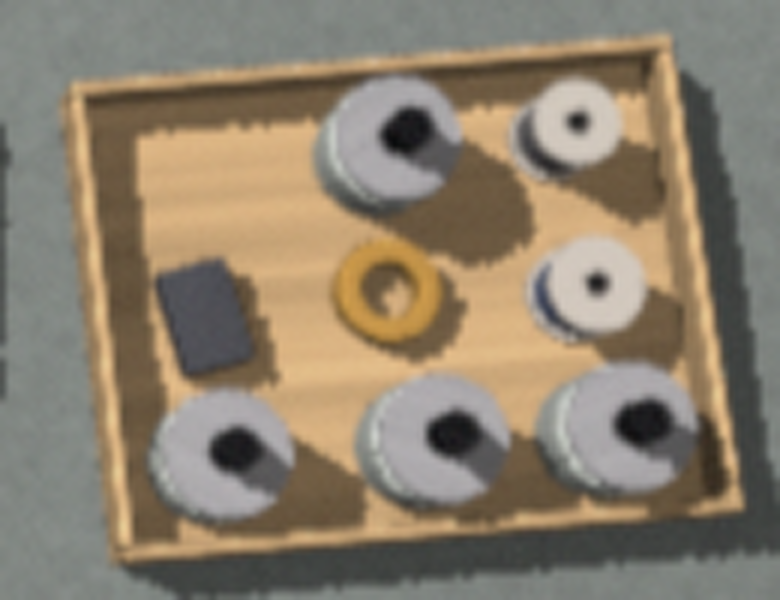

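View pics/c2.png

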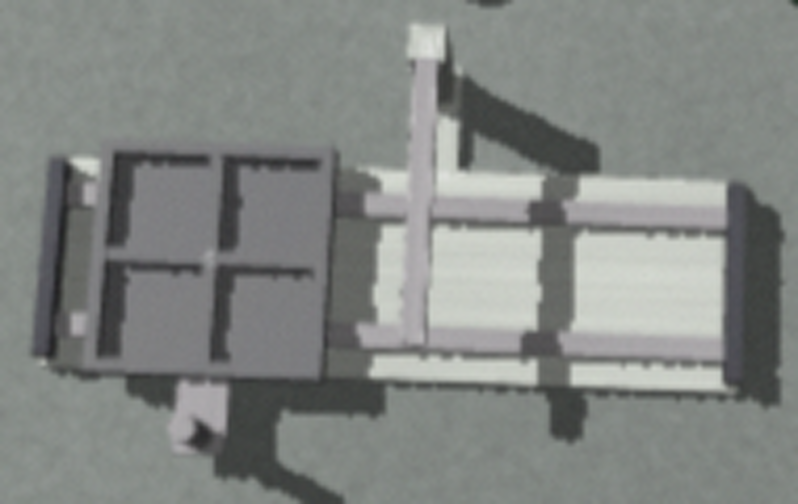

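```bash
cat >> h.py <<'E'
def c1(u,v): return (340+(u+.5)/6-.5,185+(v+.5)/6-.5)
def c2(u,v): return (155+(u+.5)/4.2-.5,155+(v+.5)/4.2-.5)
E
python3 - <<'E'
from h import *
for n,l,k in (('A',(393,138),(408,129)),('B',(223,455),(238,449)),('C',(437,440),(455,432)),('D',(624,428),(645,421))):
    print(n,'lid',atz('top0',c1(*l),53),'knobtop',atz('top0',c1(*k),75))
print('crate',[atz('top0',c1(*k),35) for k in((70,85),(670,40),(742,512),(115,560))])
print('carrier',[atz('top0',c2(*k),40) for k in((105,148),(338,148),(323,380),(93,370),(209,258))])
print('handle',atz('top0',c2(190,432),88))
print('gate',[atz('top0',c2(*k),104) for k in((427,30),(413,342))])
print('stops',[atz('top0',c2(*k),45) for k in((55,155),(42,355),(738,182),(735,390))])
E
```

```text
A lid [ 565.9 -222.3] knobtop [ 565.1 -222.8]
B lid [ 440.8 -139.5] knobtop [ 441.  -141.3]
C lid [ 441.4 -226.1] knobtop [ 442.4 -227.5]
D lid [ 441.6 -301.8] knobtop [ 442.1 -303. ]
crate [array([600.1, -94.6]), array([ 603.9, -348.3]), array([ 406.1, -351.5]), array([402.6, -95.1])]
carrier [array([648.4, 334.4]), array([639.8, 195.4]), array([501.2, 209.8]), array([515.3, 343.6]), array([577.7, 274.2])]
handle [470.5 279.7]
gate [array([690.2, 135.8]), array([510.9, 152.4])]
stops [array([644.6, 363.1]), array([525.2, 372. ]), array([603.2, -41.1]), array([479.9, -29.4])]
```

```bash
python3 -m inch '0 0 0 0 0 1.05;0 0 0 0 0 1.05;0 0 0 0 0 1.04;0 0 0 0 0 0;27.5 -22.5 0 0 0 0;27.5 -22.5 0 0 0 0;27.5 -22.5 0 0 0 0;27.5 -22.5 0 0 0 0;27.5 -22.5 0 0 0 0;27.5 -22.5 0 0 0 0' 0.5 60
python3 -m inch '27.5 -22.5 0 0 0 0;27.5 -22.5 0 0 0 0;27.5 -22.5 0 0 0 0;27.5 -22.5 0 0 0 0;27.5 -22.5 0 0 0 0;27.5 -22.5 0 0 0 0;0 0 0 0 0 0;0 0 0 0 0 0;0 0 0 0 0 0;0 0 0 0 0 0'
python3 - <<'E'
from h import *
c=cap('wrist','w1'); print(c['intrinsics'][0],mat())
for P in ((442,-140,75),(442,-227,75),(442,-303,75),(565,-222.5,75)): print(proj('w1',P,True),proj('scene0',P))
i=cv2.imread('pics/scene0.png')[180:300,80:220]
w=cv2.imread('pics/w1.png'); cv2.imwrite('pics/sc.png',cv2.resize(i,None,fx=5,fy=5,interpolation=cv2.INTER_CUBIC))
E
```

```text
time_s: 0.93
eef_pos: [335.6, -360.5, 231.2]
ee_rot: [-0.0, 1.0, 0.002, -0.0]
force: [-0.1, 0.1, -1.0]
grip_width: 0.499
grip_force: 0.0
time_s: 1.77
eef_pos: [498.9, -227.6, 231.2]
ee_rot: [-0.0, 1.0, 0.0, -0.0]
force: [0.2, -0.1, 0.4]
grip_width: 0.502
grip_force: 0.0
[325.1922621    0.         278.36795477] (array([ 498.86128618, -227.6998478 ,  231.31994478]), array([[ 9.99999852e-01, -5.24499996e-04, -1.47504183e-04],
       [-5.24501631e-04, -9.99999862e-01, -1.10494763e-05],
       [-1.47498367e-04,  1.11268409e-05, -9.99999989e-01]]))
[191.8 246.4] [174.9 197.2]
[277.3 247.3] [139.7 208.6]
[352.5 246.6] [107.8 218.9]
[272.3 120.6] [155.1 248.5]
```

View pics/w1.png

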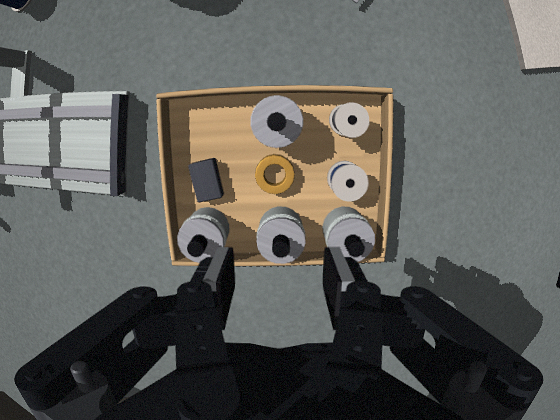

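The wrist view puts the knob tops near A (277,121), B (197,245), C (281,246) and D (354,246), about 4 px right of the prediction. I'll enlarge it and triangulate.

```bash
python3 - <<'E'
from h import *
print('tcp',proj('w1',(498.9,-227.7,231.3),True), ray('w1',(278,204),True))
i=cv2.imread('pics/w1.png')[80:270,170:385]
cv2.imwrite('pics/w1c.png',cv2.resize(i,None,fx=3.2,fy=3.2,interpolation=cv2.INTER_CUBIC))
j=cv2.imread('pics/sc.png')[:,:560]
cv2.imwrite('pics/sc2.png',j)
E
```

```text
tcp [278.  262.5] (array([ 566.18220084, -227.75132912,  374.11673343]), array([-2.57417813e-01,  1.90688399e-04, -9.66300178e-01]))
```

View pics/w1c.png

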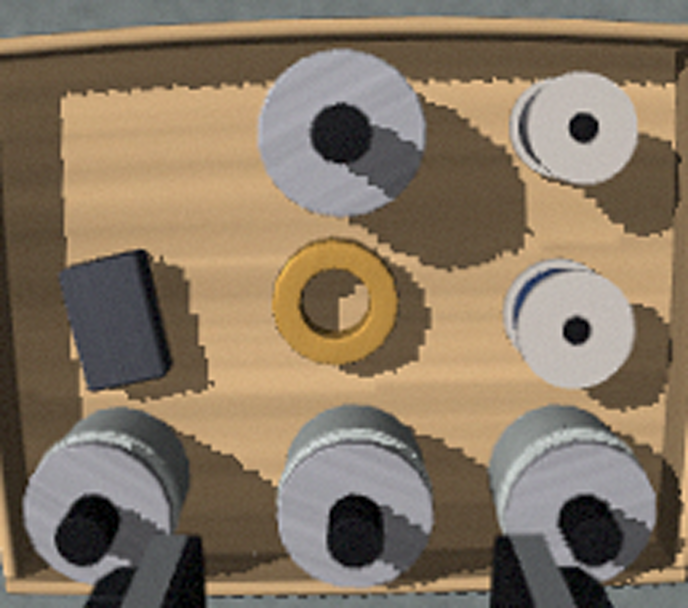

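View pics/sc2.png

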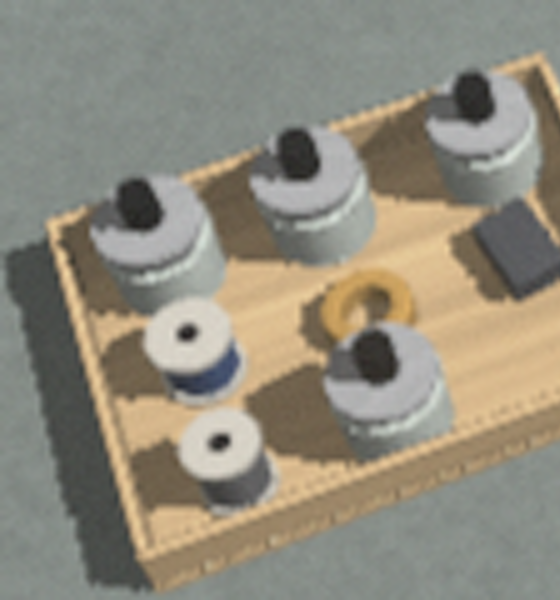

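```bash
python3 - <<'E'
from h import *
W=lambda u,v:(170+(u+.5)/3.2-.5,80+(v+.5)/3.2-.5); S=lambda u,v:(80+(u+.5)/5-.5,180+(v+.5)/5-.5)
for n,w,s,t in(('A',(340,132),(376,346),(408,129)),('B',(82,533),(474,87),(238,449)),('C',(353,536),(297,142),(455,432)),('D',(594,538),(138,193),(645,421))):
    L=[ray('w1',W(*w),True),ray('scene0',S(*s)),ray('top0',c1(*t))]
    def tri(L):
        A=np.zeros((3,3));b=np.zeros(3)
        for o,v in L:
            v=v/np.linalg.norm(v);M=np.eye(3)-np.outer(v,v);A+=M;b+=M@o
        return np.linalg.solve(A,b).round(1)
    print(n,tri(L),tri(L[1:]),'w',atz('w1',W(*w),77,True),'t',atz('top0',c1(*t),77),'s',atz('scene0',S(*s),77))
E
```

```text
A [ 564.9 -224.2   73.6] [ 565.1 -223.2   74.4] w [ 564.7 -225.8] t [ 564.7 -222.3] s [ 566.8 -223.4]
B [ 441.  -141.9   73.5] [ 441.1 -141.2   75.1] w [ 443.1 -144.3] t [ 440.9 -140.9] s [ 442.6 -141.2]
C [ 442.2 -228.3   76.8] [ 442.  -227.4   77.6] w [ 443.  -229.6] t [ 442.3 -227. ] s [ 441.2 -228.1]
D [ 441.8 -303.7   77.8] [ 441.7 -302.9   77.5] w [ 441.5 -305.5] t [ 441.9 -302.3] s [ 440.9 -303.7]
```

```bash
python3 -m inch '33 -1.5 0 0 0 0;33 -1.5 20 0 0 0;0 0 30 0 0 0;0 0 30 0 0 0;0 0 30 0 0 0;0 0 20 0 0 0;0 0 11 0 0 0;0 0 0 0 0 0;0 0 0 0 0 0;0 0 0 0 0 0' 0 60
python3 -m inch '0 0 2 0 0 0;0 0 2 0 0 0;0 0 2 0 0 0;0 0 2 0 0 0;0 0 2 0 0 0;0 0 2 0 0 0;0 0 2 0 0 0;0 0 2 0 0 0;0 0 0 0 0 0;0 0 0 0 0 0'
python3 -m inch '0 0 1 0 0 0;0 0 1 0 0 0;0 0 1 0 0 0;0 0 1 0 0 0;0 0 0 0 0 0;0 0 0 0 0 0;0 0 0 0 0 0;0 0 0 0 0 0;0 0 0 0 0 0;0 0 0 0 0 0'
```

```text
time_s: 2.65
eef_pos: [566.1, -224.7, 92.1]
ee_rot: [0.001, 1.0, -0.0, 0.001]
force: [0.2, 0.6, 0.2]
grip_width: -0.002
grip_force: 0.0
time_s: 3.48
eef_pos: [565.6, -223.9, 74.4]
ee_rot: [0.0, 1.0, -0.0, 0.0]
force: [-1.2, 0.3, 2.2]
grip_width: -0.003
grip_force: 1.2
time_s: 4.32
eef_pos: [565.6, -223.9, 70.9]
ee_rot: [0.0, 1.0, 0.0, 0.0]
force: [-2.5, 1.0, 7.0]
grip_width: -0.001
grip_force: 3.1
```

```bash
python3 -m inch '0 0 1 0 0 0;0 0 1 0 0 0;0 0 1 0 0 0;0 0 0 0 0 0;0 0 0 0 0 0;0 0 0 0 0 0;0 0 0 0 0 0;0 0 0 0 0 0;0 0 0 0 0 0;0 0 0 0 0 0'
```

```text
time_s: 5.15
eef_pos: [566.1, -224.2, 70.0]
ee_rot: [0.001, 1.0, 0.0, 0.001]
force: [-6.2, 3.9, 21.2]
grip_width: 0.001
grip_force: 10.5
```

```bash
python3 -m inch '0 0 -18 0 0 0;0 0 -18 0 0 0;0 0 0 0 0 0;0 0 0 0 0 0;0 0 0 0 0 0;0 0 0 0 0 0;0 0 0 0 0 0;0 0 0 0 0 0;0 0 0 0 0 0;0 0 0 0 0 0'
python3 -m inch '0 0 0 0 0 0;0 0 0 0 0 0;0 0 0 0 0 0;0 0 10 0 0 0;0 0 10 0 0 0;0 0 10 0 0 0;0 0 10 0 0 0;0 0 11 0 0 0;0 0 0 0 0 0;0 0 0 0 0 0' 0.5
python3 -m inch '0 0 0 0 0 0;0 0 0 0 0 0;0 0 0 0 0 0;0 0 0 0 0 0;0 0 0 0 0 0;0 0 0 0 0 0;0 0 0 0 0 0;0 0 0 0 0 0;0 0 0 0 0 0;0 0 0 0 0 0' 0.05 70
```

```text
time_s: 5.98
eef_pos: [565.5, -223.9, 103.0]
ee_rot: [-0.0, 1.0, -0.0, -0.0]
force: [-0.3, 0.8, 0.2]
grip_width: -0.0
grip_force: 0.0
time_s: 6.82
eef_pos: [565.2, -223.7, 51.5]
ee_rot: [-0.0, 1.0, 0.0, -0.001]
force: [1.1, -0.3, -1.1]
grip_width: 0.497
grip_force: 0.0
time_s: 7.65
eef_pos: [565.9, -224.3, 53.0]
ee_rot: [0.0, 1.0, -0.0, 0.001]
force: [-0.3, -1.6, 5.4]
grip_width: 0.174
grip_force: 68.5
```

```bash
python3 -m inch '0 0 -10 0 0 0;0 0 -25 0 0 0;0 0 -30 0 0 0;0 0 -30 0 0 0;0 0 -30 0 0 0;0 0 -25 0 0 0;-2 -20 0 0 0 0;-2 -27 0 0 0 0;-2 -27 0 0 0 0;-2 -27 0 0 0 0'
python3 -m inch '-2 -27 0 0 0 0;-2 -27 0 0 0 0;-2 -27 0 0 0 0;-2 -27 0 0 0 0;-2 -27 0 0 0 0;-2 -27 0 0 0 0;-2 -27 0 0 0 0;-2 -27 0 0 0 0;-2 -27 0 0 0 0;-2 -27 0 0 0 0'
python3 -m inch '-2 -27 0 0 0 0;-2 -27 0 0 0 0;-2 -27 0 0 0 0;-2 -27 0 0 0 0;-2 -18 0 0 0 0;0 0 0 0 0 0;0 0 0 0 0 0;0 0 0 0 0 0;0 0 0 0 0 0;0 0 0 0 0 0'
python3 - <<'E'
from h import *
cap('wrist','w2'); p,R=mat(); print(p,R.round(4))
for P in ((577,273,40),(470.5,280,88),(566,225,40)): print(proj('w2',P,True))
E
```

```text
time_s: 8.48
eef_pos: [556.8, -121.5, 202.2]
ee_rot: [-0.0, 1.0, -0.0, -0.001]
force: [0.4, -0.2, -2.5]
grip_width: 0.175
grip_force: 68.8
time_s: 9.32
eef_pos: [536.7, 148.6, 202.3]
ee_rot: [-0.0, 1.0, 0.0, -0.001]
force: [0.9, 0.0, -2.3]
grip_width: 0.173
grip_force: 68.8
time_s: 10.15
eef_pos: [527.7, 272.2, 202.4]
ee_rot: [0.0, 1.0, -0.001, -0.0]
force: [0.8, -0.4, -2.7]
grip_width: 0.181
grip_force: 68.8
[527.71301272 272.33413887 202.38382435] [[ 1.0e+00 -1.2e-03 -1.0e-04]
 [-1.2e-03 -1.0e+00 -1.0e-04]
 [-1.0e-04  1.0e-04 -1.0e+00]]
[277.  138.5]
[269.1 265.9]
[327.8 150.6]
```

View pics/w2.png

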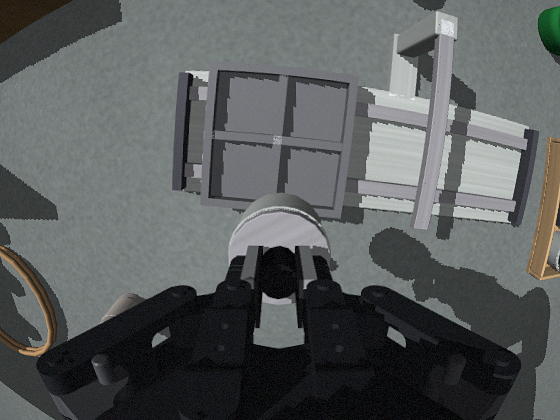

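The carrier's cross is at (277,140), as predicted. Its corners are near (212,69), (356,79) and (201,205), and the tin is held upright.

```bash
python3 - <<'E'
from h import *
for q in((277,140),(212,69),(356,79),(338,218),(201,205),(283,72),(347,148),(209,134),(280,270)): print(q,atz('w2',q,40,True))
i=cv2.imread('pics/w2.png')[50:235,190:370]
cv2.imwrite('pics/w2c.png',cv2.resize(i,None,fx=3.2,fy=3.2,interpolation=cv2.INTER_CUBIC))
E
```

```text
(277, 140) [575.6 273. ]
(212, 69) [644.5 333.6]
(356, 79) [635.3 198.7]
(338, 218) [499.3 212.5]
(201, 205) [512.9 348.4]
(283, 72) [639.8 267.3]
(347, 148) [568.8 206.4]
(209, 134) [582.4 337.3]
(280, 270) [442.5 270.1]
```

View pics/w2c.png

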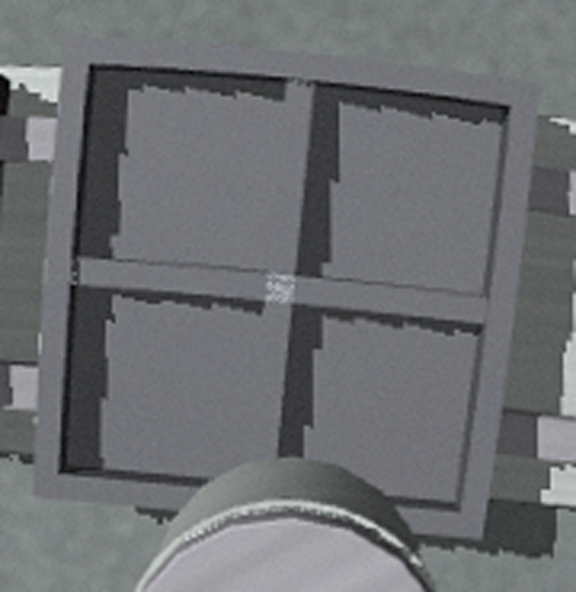

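```bash
python3 -m inch '21 -8 0 0 0 0;21 -8 0 0 0 0;21 -8 0 0 0 0;22 -8 0 0 0 0;0 0 25 0 0 0;0 0 25 0 0 0;0 0 25 0 0 0;0 0 20 0 0 0;0 0 12 0 0 0;0 0 0 0 0 0'
python3 - <<'E'
from h import *
cap('wrist','w3'); p,R=mat(); print(p)
i=cv2.imread('pics/w3.png')[120:420,130:430]
cv2.imwrite('pics/w3c.png',cv2.resize(i,None,fx=2,fy=2,interpolation=cv2.INTER_CUBIC))
E
```

```text
time_s: 11.03
eef_pos: [611.5, 304.3, 92.4]
ee_rot: [0.001, 1.0, -0.0, -0.002]
force: [-1.1, 0.7, -2.4]
grip_width: 0.181
grip_force: 69.0
[612.34741613 304.69166399  94.69516594]
```

View pics/w3c.png

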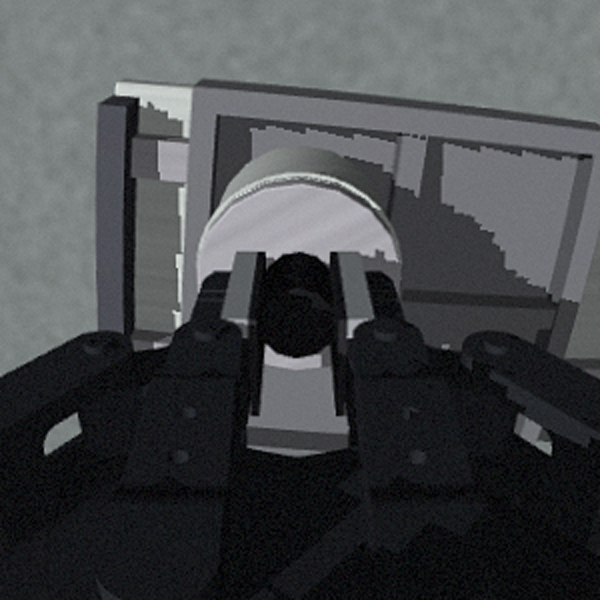

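The tin hangs centred over the far-left pocket (pocket walls at crop columns 215 and 410). I'll lower it slowly and watch the force.

```bash
python3 -m inch '0 0 3 0 0 0;0 0 3 0 0 0;0 0 3 0 0 0;0 0 1 0 0 0;0 0 1 0 0 0;0 0 0 0 0 0;0 0 0 0 0 0;0 0 0 0 0 0;0 0 0 0 0 0;0 0 0 0 0 0'
python3 -m inch '0 0 2 0 0 0;0 0 2 0 0 0;0 0 1 0 0 0;0 0 1 0 0 0;0 0 1 0 0 0;0 0 0 0 0 0;0 0 0 0 0 0;0 0 0 0 0 0;0 0 0 0 0 0;0 0 0 0 0 0'
```

```text
time_s: 11.92
eef_pos: [612.6, 305.1, 84.4]
ee_rot: [-0.0, 1.0, 0.0, 0.0]
force: [-0.3, 0.6, -2.9]
grip_width: 0.182
grip_force: 69.0
time_s: 12.75
eef_pos: [612.6, 305.1, 77.4]
ee_rot: [-0.0, 1.0, -0.0, 0.0]
force: [-0.7, -0.2, -2.0]
grip_width: 0.176
grip_force: 69.0
```

```bash
python3 -m inch '0 0 1 0 0 0;0 0 1 0 0 0;0 0 1 0 0 0;0 0 0 0 0 0;0 0 0 0 0 0;0 0 0 0 0 0;0 0 0 0 0 0;0 0 0 0 0 0;0 0 0 0 0 0;0 0 0 0 0 0'
python3 -m inch '0 0 0 0 0 0;0 0 0 0 0 0;0 0 0 0 0 0;0 0 0 0 0 0;0 0 0 0 0 0;0 0 0 0 0 0;0 0 -15 0 0 0;0 0 -15 0 0 0;0 0 -5 0 0 0;0 0 0 0 0 0' 0.45
python3 -m inch '0 0 0 0 0 0;0 0 0 0 0 0;0 0 0 0 0 0;0 0 0 0 0 0;0 0 0 0 0 0;0 0 0 0 0 0;0 0 0 0 0 0;0 0 0 0 0 0;0 0 0 0 0 0;0 0 0 0 0 0' 0
python3 -m inch '0 0 5 0 0 0;0 0 5 0 0 0;0 0 2 0 0 0;0 0 2 0 0 0;0 0 2 0 0 0;0 0 2 0 0 0;0 0 1 0 0 0;0 0 0 0 0 0;0 0 0 0 0 0;0 0 0 0 0 0'
```

```text
time_s: 13.58
eef_pos: [612.8, 305.1, 75.0]
ee_rot: [-0.0, 1.0, -0.0, 0.0]
force: [-1.4, -2.0, 5.0]
grip_width: 0.178
grip_force: 69.8
time_s: 14.42
eef_pos: [613.1, 305.3, 110.8]
ee_rot: [-0.0, 1.0, 0.0, 0.001]
force: [0.9, -0.5, 0.5]
grip_width: 0.448
grip_force: 0.0
time_s: 15.25
eef_pos: [612.5, 305.1, 109.3]
ee_rot: [-0.0, 1.0, -0.0, 0.0]
force: [0.2, 0.3, 0.1]
grip_width: 0.0
grip_force: 0.0
time_s: 16.08
eef_pos: [612.8, 305.2, 92.0]
ee_rot: [-0.0, 1.0, 0.0, 0.001]
force: [-3.4, -1.5, 9.5]
grip_width: 0.003
grip_force: 4.8
```

```bash
cat >> h.py <<'E'
def knocked(f):
    cap('top',f); a=cv2.imread('pics/top0.png').astype(int);b=cv2.imread(f'pics/{f}.png').astype(int)
    for n,(u,v) in dict(A=(393,138),B=(223,455),C=(437,440),D=(624,428),stone=(205,320),collar=(388,292),s0=(570,125),s1=(595,285)).items():
        x,y=map(int,c1(u,v)); d=np.abs(a-b)[y-13:y+14,x-13:x+14].max(2); print(n,(d>40).mean().round(2),end='; ')
    print()
E
python3 -m inch '0 0 -30 0 0 0;0 0 -40 0 0 0;0 0 -40 0 0 0;-9.5 33.8 0 0 0 0;-9.5 33.8 0 0 0 0;-9.5 33.8 0 0 0 0;-9.5 33.8 0 0 0 0;-9.5 33.8 0 0 0 0;-9.5 33.8 0 0 0 0;-9.5 33.8 0 0 0 0'
python3 -c "
from h import *
knocked('t1')"
```

```text
time_s: 16.92
eef_pos: [545.3, 67.1, 200.5]
ee_rot: [0.0, 1.0, 0.0, 0.0]
force: [0.2, -0.3, 0.1]
grip_width: -0.001
grip_force: 0.0
A 0.72; B 0.37; C 0.06; D 0.0; stone 0.0; collar 0.15; s0 0.06; s1 0.04;
```

```bash
python3 -m inch '-9.4 33.7 0 0 0 0;-9.4 33.7 0 0 0 0;-9.4 33.7 0 0 0 0;-9.4 33.7 0 0 0 0;-9.4 33.7 0 0 0 0;-9.4 33.7 0 0 0 0;-9.4 33.7 0 0 0 0;-9.4 33.7 0 0 0 0;-9.4 33.7 0 0 0 0;-9.4 33.7 0 0 0 0'
python3 -m inch '-9.4 33.7 0 0 0 0;0 0 25 0 0 0;0 0 30 0 0 0;0 0 30 0 0 0;0 0 20 0 0 0;0 0 8 0 0 0;0 0 0 0 0 0;0 0 0 0 0 0;0 0 0 0 0 0;0 0 0 0 0 0'
python3 - <<'E'
from h import *
print(mat()[0]); cap('wrist','w4'); cap('top','t2')
i=cv2.imread('pics/w4.png')[60:400,60:460]; j=cv2.imread('pics/t2.png')[185:285,340:470]
i=cv2.resize(i,(400,340)); j=cv2.resize(cv2.resize(j,None,fx=3,fy=3,interpolation=cv2.INTER_CUBIC),(390,300))
o=np.zeros((340,790,3),np.uint8);o[:,:400]=i;o[:300,400:]=j;cv2.imwrite('pics/m4.png',o)
E
```

```text
time_s: 17.8
eef_pos: [451.4, -270.1, 200.5]
ee_rot: [0.0, 1.0, -0.0, 0.0]
force: [0.5, -0.1, 0.2]
grip_width: 0.003
grip_force: 0.0
time_s: 18.63
eef_pos: [443.2, -302.7, 88.7]
ee_rot: [0.001, 1.0, 0.0, 0.001]
force: [-0.1, -0.5, -0.3]
grip_width: 0.003
grip_force: 0.0
[ 443.19749465 -302.67751841   88.72777311]
```

View pics/m4.png

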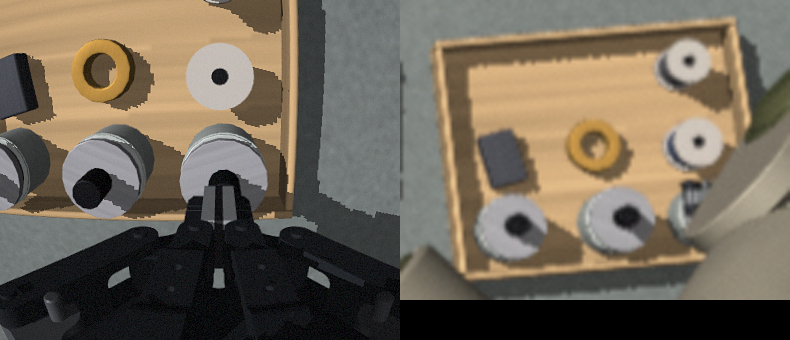

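The fingers sit over knob D (wrist panel (222,180)). B and C haven't moved (top panel (518,224) and (628,216)). Pressing D.

```bash
python3 -m inch '-1 1 2 0 0 0;0 0 4 0 0 0;0 0 4 0 0 0;0 0 2 0 0 0;0 0 2 0 0 0;0 0 2 0 0 0;0 0 2 0 0 0;0 0 2 0 0 0;0 0 1 0 0 0;0 0 0 0 0 0'
python3 -m inch '0 0 0 0 0 0;0 0 0 0 0 0;0 0 0 0 0 0;0 0 0 0 0 0;0 0 0 0 0 0;0 0 0 0 0 0;0 0 0 0 0 0;0 0 0 0 0 0;0 0 0 0 0 0;0 0 0 0 0 0'
```

```text
time_s: 19.57
eef_pos: [442.3, -303.8, 69.8]
ee_rot: [0.001, 1.0, 0.0, 0.001]
force: [-10.0, 8.2, 37.1]
grip_width: -0.004
grip_force: 18.3
time_s: 20.4
eef_pos: [442.2, -303.8, 69.8]
ee_rot: [0.001, 1.0, 0.0, 0.001]
force: [-10.3, 8.0, 35.8]
grip_width: -0.001
grip_force: 18.1
```

```bash
python3 -m inch '0 0 -18 0 0 0;0 0 -18 0 0 0;0 0 0 0 0 0;0 0 0 0 0 0;0 0 0 0 0 0;0 0 0 0 0 0;0 0 0 0 0 0;0 0 0 0 0 0;0 0 0 0 0 0;0 0 0 0 0 0' 0
python3 -m inch '0 0 0 0 0 0;0 0 0 0 0 0;0 0 0 0 0 0;0 0 0 0 0 0;0 0 10 0 0 0;0 0 10 0 0 0;0 0 10 0 0 0;0 0 10 0 0 0;0 0 9 0 0 0;0 0 0 0 0 0' 0.5
python3 -m inch '0 0 0 0 0 0;0 0 0 0 0 0;0 0 0 0 0 0;0 0 0 0 0 0;0 0 0 0 0 0;0 0 0 0 0 0;0 0 0 0 0 0;0 0 0 0 0 0;0 0 0 0 0 0;0 0 0 0 0 0' 0.05 70
```

```text
time_s: 21.23
eef_pos: [441.6, -303.1, 102.0]
ee_rot: [-0.0, 1.0, -0.0, -0.0]
force: [-0.9, -0.1, -0.1]
grip_width: 0.0
grip_force: 0.0
time_s: 22.07
eef_pos: [440.8, -302.4, 51.0]
ee_rot: [-0.001, 1.0, -0.0, -0.001]
force: [0.1, -0.3, -0.1]
grip_width: 0.497
grip_force: 0.0
time_s: 22.9
eef_pos: [441.8, -303.5, 53.6]
ee_rot: [0.0, 1.0, -0.0, 0.0]
force: [0.7, -1.9, 3.0]
grip_width: 0.181
grip_force: 68.5
```

```bash
python3 -m inch '0 0 -10 0 0 0;0 0 -25 0 0 0;0 0 -30 0 0 0;0 0 -30 0 0 0;0 0 -30 0 0 0;0 0 -25 0 0 0;7.8 -25.8 0 0 0 0;7.8 -25.8 0 0 0 0;7.8 -25.8 0 0 0 0;7.8 -25.8 0 0 0 0'
python3 -m inch '7.8 -25.8 0 0 0 0;7.8 -25.8 0 0 0 0;7.8 -25.8 0 0 0 0;7.8 -25.8 0 0 0 0;7.8 -25.8 0 0 0 0;7.8 -25.8 0 0 0 0;7.8 -25.8 0 0 0 0;7.8 -25.8 0 0 0 0;7.8 -25.8 0 0 0 0;7.8 -25.8 0 0 0 0'
python3 -m inch '7.8 -25.8 0 0 0 0;7.8 -25.8 0 0 0 0;7.8 -25.8 0 0 0 0;7.8 -25.8 0 0 0 0;7.8 -25.8 0 0 0 0;7.8 -25.8 0 0 0 0;7.8 -25.8 0 0 0 0;0 0 0 0 0 0;0 0 0 0 0 0;0 0 0 0 0 0'
python3 -c "
from h import *
knocked('t3')"
```

```text
time_s: 23.73
eef_pos: [472.5, -198.4, 203.4]
ee_rot: [-0.001, 1.0, -0.0, -0.001]
force: [0.9, -0.2, -2.2]
grip_width: 0.179
grip_force: 68.8
time_s: 24.57
eef_pos: [550.4, 59.6, 203.4]
ee_rot: [-0.0, 1.0, 0.0, -0.001]
force: [0.0, -0.3, -1.4]
grip_width: 0.175
grip_force: 68.8
time_s: 25.4
eef_pos: [604.9, 238.2, 203.1]
ee_rot: [0.0, 1.0, 0.0, -0.001]
force: [-0.1, 0.6, -2.0]
grip_width: 0.173
grip_force: 68.7
A 0.72; B 0.42; C 0.01; D 0.71; stone 0.01; collar 0.15; s0 0.06; s1 0.05;
```

```bash
python3 -m inch '1.4 -0.8 20 0 0 0;0 0 25 0 0 0;0 0 25 0 0 0;0 0 20 0 0 0;0 0 14 0 0 0;0 0 4 0 0 0;0 0 2 0 0 0;0 0 2 0 0 0;0 0 0 0 0 0;0 0 0 0 0 0'
python3 -m inch '0 0 2 0 0 0;0 0 2 0 0 0;0 0 2 0 0 0;0 0 2 0 0 0;0 0 2 0 0 0;0 0 2 0 0 0;0 0 1 0 0 0;0 0 0 0 0 0;0 0 0 0 0 0;0 0 0 0 0 0'
```

```text
time_s: 26.28
eef_pos: [607.2, 239.3, 92.3]
ee_rot: [-0.0, 1.0, -0.0, 0.001]
force: [-0.3, 1.1, -2.0]
grip_width: 0.178
grip_force: 68.8
time_s: 27.12
eef_pos: [606.9, 239.4, 78.4]
ee_rot: [-0.0, 1.0, -0.0, 0.0]
force: [-0.4, -0.1, -1.4]
grip_width: 0.177
grip_force: 68.8
```

Clear inside the pocket, so I'll seat it, release and press.

```bash
python3 -m inch '0 0 1 0 0 0;0 0 1 0 0 0;0 0 1 0 0 0;0 0 0 0 0 0;0 0 0 0 0 0;0 0 0 0 0 0;0 0 0 0 0 0;0 0 0 0 0 0;0 0 0 0 0 0;0 0 0 0 0 0'
python3 -m inch '0 0 0 0 0 0;0 0 0 0 0 0;0 0 0 0 0 0;0 0 0 0 0 0;0 0 0 0 0 0;0 0 0 0 0 0;0 0 -15 0 0 0;0 0 -15 0 0 0;0 0 -5 0 0 0;0 0 0 0 0 0' 0.45
python3 -m inch '0 0 0 0 0 0;0 0 0 0 0 0;0 0 0 0 0 0;0 0 0 0 0 0;0 0 0 0 0 0;0 0 0 0 0 0;0 0 0 0 0 0;0 0 0 0 0 0;0 0 0 0 0 0;0 0 0 0 0 0' 0
python3 -m inch '0 0 5 0 0 0;0 0 5 0 0 0;0 0 2 0 0 0;0 0 2 0 0 0;0 0 2 0 0 0;0 0 2 0 0 0;0 0 2 0 0 0;0 0 0 0 0 0;0 0 0 0 0 0;0 0 0 0 0 0'
```

```text
time_s: 27.95
eef_pos: [607.0, 239.4, 75.7]
ee_rot: [-0.0, 1.0, -0.0, 0.0]
force: [-0.7, -1.8, 4.8]
grip_width: 0.174
grip_force: 69.5
time_s: 28.78
eef_pos: [607.5, 239.6, 111.6]
ee_rot: [-0.0, 1.0, -0.0, 0.001]
force: [0.5, 0.2, -0.1]
grip_width: 0.446
grip_force: 0.0
time_s: 29.62
eef_pos: [606.8, 239.4, 110.3]
ee_rot: [0.0, 1.0, 0.0, 0.0]
force: [0.2, 0.2, 0.0]
grip_width: 0.0
grip_force: 0.0
time_s: 30.45
eef_pos: [607.2, 239.5, 92.0]
ee_rot: [-0.0, 1.0, 0.0, 0.001]
force: [-3.5, -1.5, 10.5]
grip_width: 0.002
grip_force: 5.2
```

```bash
python3 -m inch '0 0 -30 0 0 0;0 0 -40 0 0 0;0 0 -40 0 0 0;-11.7 33.4 0 0 0 0;-11.7 33.4 0 0 0 0;-11.7 33.4 0 0 0 0;-11.7 33.4 0 0 0 0;-11.7 33.4 0 0 0 0;-11.7 33.4 0 0 0 0;-11.7 33.4 0 0 0 0'
python3 -c "
from h import *
knocked('t4')"
python3 -m inch '-11.7 33.4 0 0 0 0;-11.7 33.4 0 0 0 0;-11.7 33.4 0 0 0 0;-11.7 33.4 0 0 0 0;-11.7 33.4 0 0 0 0;-11.7 33.4 0 0 0 0;-11.7 33.4 0 0 0 0;0 0 0 0 0 0;0 0 0 0 0 0;0 0 0 0 0 0'
```

```text
time_s: 31.28
eef_pos: [524.1, 4.2, 200.5]
ee_rot: [0.0, 1.0, 0.0, 0.0]
force: [0.3, 0.7, -0.6]
grip_width: 0.001
grip_force: 0.0
A 0.71; B 0.29; C 0.13; D 0.7; stone 0.24; collar 0.15; s0 0.06; s1 0.05; 
time_s: 32.17
eef_pos: [443.1, -227.8, 200.3]
ee_rot: [-0.0, 1.0, -0.0, 0.0]
force: [-0.5, 0.6, -0.2]
grip_width: 0.003
grip_force: 0.0
```

```bash
python3 -m inch '0 0 25 0 0 0;0 0 30 0 0 0;0 0 30 0 0 0;0 0 20 0 0 0;0 0 8 0 0 0;0 0 0 0 0 0;0 0 4 0 0 0;0 0 4 0 0 0;0 0 2 0 0 0;0 0 2 0 0 0'
python3 -m inch '0 0 2 0 0 0;0 0 2 0 0 0;0 0 2 0 0 0;0 0 1 0 0 0;0 0 1 0 0 0;0 0 1 0 0 0;0 0 0 0 0 0;0 0 0 0 0 0;0 0 0 0 0 0;0 0 0 0 0 0'
```

```text
time_s: 33.0
eef_pos: [443.5, -228.4, 76.1]
ee_rot: [0.001, 1.0, 0.0, 0.001]
force: [-1.1, 1.9, 7.0]
grip_width: 0.001
grip_force: 4.0
time_s: 33.83
eef_pos: [444.0, -228.8, 69.8]
ee_rot: [0.001, 1.0, 0.0, 0.001]
force: [-7.9, 6.8, 32.9]
grip_width: -0.007
grip_force: 16.3
```

```bash
python3 -m inch '0 0 -18 0 0 0;0 0 -18 0 0 0;0 0 0 0 0 0;0 0 0 0 0 0;0 0 0 0 0 0;0 0 0 0 0 0;0 0 0 0 0 0;0 0 0 0 0 0;0 0 0 0 0 0;0 0 0 0 0 0' 0
python3 -m inch '0 0 0 0 0 0;0 0 0 0 0 0;0 0 0 0 0 0;0 0 0 0 0 0;-0.5 0 10 0 0 0;0 0 10 0 0 0;0 0 10 0 0 0;0 0 10 0 0 0;0 0 9 0 0 0;0 0 0 0 0 0' 0.5
python3 -m inch '0 0 0 0 0 0;0 0 0 0 0 0;0 0 0 0 0 0;0 0 0 0 0 0;0 0 0 0 0 0;0 0 0 0 0 0;0 0 0 0 0 0;0 0 0 0 0 0;0 0 0 0 0 0;0 0 0 0 0 0' 0.05 70
```

```text
time_s: 34.67
eef_pos: [443.0, -228.1, 102.1]
ee_rot: [-0.0, 1.0, -0.0, -0.0]
force: [-0.2, -0.1, -0.1]
grip_width: -0.002
grip_force: 0.0
time_s: 35.5
eef_pos: [441.7, -227.5, 51.1]
ee_rot: [-0.001, 1.0, -0.0, -0.001]
force: [-0.7, 0.1, -0.5]
grip_width: 0.498
grip_force: 0.0
time_s: 36.33
eef_pos: [442.7, -228.5, 53.6]
ee_rot: [0.0, 1.0, -0.0, 0.0]
force: [-0.2, -2.1, 4.2]
grip_width: 0.179
grip_force: 68.6
```

```bash
python3 -m inch '0 0 -10 0 0 0;0 0 -25 0 0 0;0 0 -30 0 0 0;0 0 -30 0 0 0;0 0 -30 0 0 0;0 0 -25 0 0 0;5 -25.7 0 0 0 0;5 -25.7 0 0 0 0;5 -25.7 0 0 0 0;5 -25.7 0 0 0 0'
python3 -m inch '5 -25.7 0 0 0 0;5 -25.7 0 0 0 0;5 -25.7 0 0 0 0;5 -25.7 0 0 0 0;5 -25.7 0 0 0 0;5 -25.7 0 0 0 0;5 -25.7 0 0 0 0;5 -25.7 0 0 0 0;5 -25.7 0 0 0 0;5 -25.7 0 0 0 0'
python3 -m inch '5 -25.7 0 0 0 0;5 -25.7 0 0 0 0;5 -25.7 0 0 0 0;5 -25.7 0 0 0 0;5 -25.7 0 0 0 0;5 -25.7 0 0 0 0;5 -25.7 0 0 0 0;0 0 0 0 0 0;0 0 0 0 0 0;0 0 0 0 0 0'
python3 -c "
from h import *
knocked('t5')"
```

```text
time_s: 37.17
eef_pos: [462.1, -123.9, 203.5]
ee_rot: [-0.0, 1.0, -0.0, -0.0]
force: [1.1, 0.1, -1.6]
grip_width: 0.173
grip_force: 68.8
time_s: 38.0
eef_pos: [512.0, 133.1, 203.4]
ee_rot: [-0.0, 1.0, 0.0, -0.001]
force: [0.6, 0.4, -2.0]
grip_width: 0.18
grip_force: 68.8
time_s: 38.83
eef_pos: [547.1, 311.1, 203.1]
ee_rot: [0.0, 1.0, 0.0, -0.001]
force: [0.1, -0.0, -2.0]
grip_width: 0.182
grip_force: 68.7
A 0.72; B 0.0; C 0.71; D 0.77; stone 0.0; collar 0.15; s0 0.06; s1 0.05;
```

```bash
python3 -m inch '0 0 20 0 0 0;0 0 25 0 0 0;0 0 25 0 0 0;0 0 20 0 0 0;0 0 14 0 0 0;0 0 4 0 0 0;0 0 2 0 0 0;0 0 2 0 0 0;0 0 0 0 0 0;0 0 0 0 0 0'
python3 -m inch '0 0 2 0 0 0;0 0 2 0 0 0;0 0 2 0 0 0;0 0 2 0 0 0;0 0 2 0 0 0;0 0 2 0 0 0;0 0 1 0 0 0;0 0 0 0 0 0;0 0 0 0 0 0;0 0 0 0 0 0'
```

```text
time_s: 39.72
eef_pos: [547.9, 311.5, 92.3]
ee_rot: [-0.0, 1.0, -0.0, 0.001]
force: [0.1, -0.1, -1.5]
grip_width: 0.181
grip_force: 68.8
time_s: 40.55
eef_pos: [547.6, 311.5, 78.4]
ee_rot: [-0.0, 1.0, -0.0, 0.0]
force: [-0.2, 0.3, -2.5]
grip_width: 0.177
grip_force: 68.8
```

```bash
python3 -m inch '0 0 1 0 0 0;0 0 1 0 0 0;0 0 1 0 0 0;0 0 0 0 0 0;0 0 0 0 0 0;0 0 0 0 0 0;0 0 0 0 0 0;0 0 0 0 0 0;0 0 0 0 0 0;0 0 0 0 0 0'
python3 -m inch '0 0 0 0 0 0;0 0 0 0 0 0;0 0 0 0 0 0;0 0 0 0 0 0;0 0 0 0 0 0;0 0 0 0 0 0;0 0 -15 0 0 0;0 0 -15 0 0 0;0 0 -5 0 0 0;0 0 0 0 0 0' 0.45
python3 -m inch '0 0 0 0 0 0;0 0 0 0 0 0;0 0 0 0 0 0;0 0 0 0 0 0;0 0 0 0 0 0;0 0 0 0 0 0;0 0 0 0 0 0;0 0 0 0 0 0;0 0 0 0 0 0;0 0 0 0 0 0' 0
python3 -m inch '0 0 5 0 0 0;0 0 5 0 0 0;0 0 2 0 0 0;0 0 2 0 0 0;0 0 2 0 0 0;0 0 2 0 0 0;0 0 2 0 0 0;0 0 0 0 0 0;0 0 0 0 0 0;0 0 0 0 0 0'
```

```text
time_s: 41.38
eef_pos: [547.7, 311.5, 75.6]
ee_rot: [-0.0, 1.0, -0.0, 0.0]
force: [-0.6, -3.1, 5.4]
grip_width: 0.176
grip_force: 69.6
time_s: 42.22
eef_pos: [548.1, 311.8, 111.6]
ee_rot: [-0.0, 1.0, 0.0, 0.001]
force: [0.5, -0.0, -0.3]
grip_width: 0.455
grip_force: 0.0
time_s: 43.05
eef_pos: [547.5, 311.5, 110.3]
ee_rot: [-0.0, 1.0, 0.0, 0.0]
force: [0.4, -0.9, 0.3]
grip_width: -0.002
grip_force: 0.0
time_s: 43.88
eef_pos: [547.9, 311.7, 92.0]
ee_rot: [-0.0, 1.0, 0.0, 0.001]
force: [-3.7, -2.5, 11.6]
grip_width: 0.005
grip_force: 5.5
```

```bash
python3 -m inch '0 0 -30 0 0 0;0 0 -40 0 0 0;0 0 -40 0 0 0;-7.5 32.4 0 0 0 0;-7.5 32.4 0 0 0 0;-7.5 32.4 0 0 0 0;-7.5 32.4 0 0 0 0;-7.5 32.4 0 0 0 0;-7.5 32.4 0 0 0 0;0 0 0 0 0 0'
python3 -c "
from h import *
knocked('t6')"
python3 -m inch '-7.5 32.4 0 0 0 0;-7.5 32.4 0 0 0 0;-7.5 32.4 0 0 0 0;-7.5 32.4 0 0 0 0;-7.5 32.4 0 0 0 0;-7.5 32.4 0 0 0 0;-7.5 32.4 0 0 0 0;-7.5 32.4 0 0 0 0;0 0 0 0 0 0;0 0 0 0 0 0'
python3 -c "
from h import *
print(to((441.8,-142.5,89))); cap('wrist','w5')"
```

```text
time_s: 44.72
eef_pos: [501.8, 113.0, 200.5]
ee_rot: [0.001, 1.0, -0.002, -0.0]
force: [-0.8, -0.2, -0.1]
grip_width: -0.001
grip_force: 0.0
A 0.71; B 0.0; C 0.71; D 0.77; stone 0.0; collar 0.15; s0 0.06; s1 0.05; 
time_s: 45.6
eef_pos: [442.8, -142.6, 200.3]
ee_rot: [-0.0, 1.0, -0.001, 0.0]
force: [-0.3, 1.0, 0.1]
grip_width: -0.001
grip_force: 0.0
[-1.000e+00 -1.000e-01  1.113e+02]
```

View pics/w5.png

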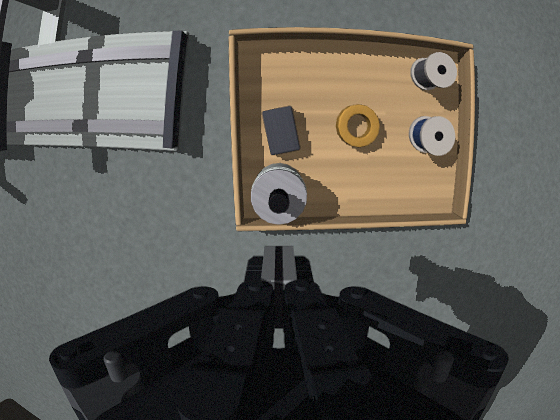

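Tin B's knob is at (280,203), on the fingers' centre line, and only this tin is left. Pressing it.

```bash
python3 -m inch '-1 0 25 0 0 0;0 0 30 0 0 0;0 0 30 0 0 0;0 0 20 0 0 0;0 0 8 0 0 0;0 0 0 0 0 0;0 0 4 0 0 0;0 0 4 0 0 0;0 0 2 0 0 0;0 0 2 0 0 0'
python3 -m inch '0 0 2 0 0 0;0 0 2 0 0 0;0 0 2 0 0 0;0 0 1 0 0 0;0 0 1 0 0 0;0 0 1 0 0 0;0 0 0 0 0 0;0 0 0 0 0 0;0 0 0 0 0 0;0 0 0 0 0 0'
python3 -m inch '0 0 -18 0 0 0;0 0 -18 0 0 0;0 0 0 0 0 0;0 0 0 0 0 0;0 0 0 0 0 0;0 0 0 0 0 0;0 0 0 0 0 0;0 0 0 0 0 0;0 0 0 0 0 0;0 0 0 0 0 0' 0
```

```text
time_s: 46.48
eef_pos: [441.9, -142.2, 75.8]
ee_rot: [0.0, 1.0, 0.0, 0.001]
force: [-0.6, 1.1, 7.9]
grip_width: -0.0
grip_force: 4.0
time_s: 47.32
eef_pos: [442.6, -142.6, 69.7]
ee_rot: [0.001, 1.0, 0.0, 0.002]
force: [-9.6, 6.2, 39.0]
grip_width: -0.002
grip_force: 19.1
time_s: 48.15
eef_pos: [441.5, -142.1, 102.1]
ee_rot: [-0.0, 1.0, -0.0, -0.0]
force: [-1.3, -0.5, -0.5]
grip_width: -0.003
grip_force: 0.0
```

```bash
python3 -m inch '0 0 0 0 0 0;0 0 0 0 0 0;0 0 0 0 0 0;0 0 0 0 0 0;0.5 0 10 0 0 0;0 0 10 0 0 0;0 0 10 0 0 0;0 0 10 0 0 0;0 0 9 0 0 0;0 0 0 0 0 0' 0.5
python3 -m inch '0 0 0 0 0 0;0 0 0 0 0 0;0 0 0 0 0 0;0 0 0 0 0 0;0 0 0 0 0 0;0 0 0 0 0 0;0 0 0 0 0 0;0 0 0 0 0 0;0 0 0 0 0 0;0 0 0 0 0 0' 0.05 70
python3 -m inch '0 0 -10 0 0 0;0 0 -25 0 0 0;0 0 -30 0 0 0;0 0 -30 0 0 0;0 0 -30 0 0 0;0 0 -25 0 0 0;6.6 -25.8 0 0 0 0;6.6 -25.8 0 0 0 0;6.6 -25.8 0 0 0 0;6.6 -25.8 0 0 0 0'
python3 -m inch '6.6 -25.8 0 0 0 0;6.6 -25.8 0 0 0 0;6.6 -25.8 0 0 0 0;6.6 -25.8 0 0 0 0;6.6 -25.8 0 0 0 0;6.6 -25.8 0 0 0 0;6.6 -25.8 0 0 0 0;6.6 -25.8 0 0 0 0;6.6 -25.8 0 0 0 0;6.6 -25.8 0 0 0 0'
python3 -m inch '6.6 -25.8 0 0 0 0;0 0 0 0 0 0;0 0 0 0 0 0;0 0 0 0 0 0;0 0 0 0 0 0;0 0 0 0 0 0;0 0 0 0 0 0;0 0 0 0 0 0;0 0 0 0 0 0;0 0 0 0 0 0'
python3 -c "
from h import *
print(to((540.7,245.4,92)))"
```

```text
time_s: 48.98
eef_pos: [441.1, -141.5, 51.4]
ee_rot: [-0.001, 1.0, -0.0, -0.001]
force: [-1.4, -0.2, -0.3]
grip_width: 0.497
grip_force: 0.0
time_s: 49.82
eef_pos: [442.3, -142.4, 53.8]
ee_rot: [0.0, 1.0, 0.0, 0.0]
force: [-0.8, -1.8, 6.8]
grip_width: 0.184
grip_force: 68.6
time_s: 50.65
eef_pos: [468.1, -37.4, 203.6]
ee_rot: [-0.0, 1.0, -0.0, -0.0]
force: [0.5, 0.3, -1.6]
grip_width: 0.178
grip_force: 68.8
time_s: 51.48
eef_pos: [534.0, 220.6, 203.4]
ee_rot: [-0.0, 1.0, 0.0, -0.001]
force: [0.7, 1.2, -2.6]
grip_width: 0.178
grip_force: 68.8
time_s: 52.32
eef_pos: [541.0, 244.8, 203.4]
ee_rot: [-0.0, 1.0, -0.0, -0.0]
force: [-0.5, 0.9, -2.5]
grip_width: 0.178
grip_force: 68.7
[ -0.3  -0.6 111.4]
```

```bash
python3 -m inch '0 -0.5 20 0 0 0;0 0 25 0 0 0;0 0 25 0 0 0;0 0 20 0 0 0;0 0 14 0 0 0;0 0 4 0 0 0;0 0 2 0 0 0;0 0 2 0 0 0;0 0 0 0 0 0;0 0 0 0 0 0'
python3 -m inch '0 0 2 0 0 0;0 0 2 0 0 0;0 0 2 0 0 0;0 0 2 0 0 0;0 0 2 0 0 0;0 0 2 0 0 0;0 0 1 0 0 0;0 0 0 0 0 0;0 0 0 0 0 0;0 0 0 0 0 0'
```

```text
time_s: 53.15
eef_pos: [541.5, 245.5, 92.2]
ee_rot: [-0.0, 1.0, -0.0, 0.001]
force: [0.6, -0.2, -2.6]
grip_width: 0.173
grip_force: 68.8
time_s: 53.98
eef_pos: [541.1, 245.4, 78.4]
ee_rot: [-0.0, 1.0, -0.0, 0.0]
force: [-0.4, 0.4, -1.6]
grip_width: 0.173
grip_force: 68.8
```

```bash
python3 -m inch '0 0 1 0 0 0;0 0 1 0 0 0;0 0 1 0 0 0;0 0 0 0 0 0;0 0 0 0 0 0;0 0 0 0 0 0;0 0 0 0 0 0;0 0 0 0 0 0;0 0 0 0 0 0;0 0 0 0 0 0'
python3 -m inch '0 0 0 0 0 0;0 0 0 0 0 0;0 0 0 0 0 0;0 0 0 0 0 0;0 0 0 0 0 0;0 0 0 0 0 0;0 0 -15 0 0 0;0 0 -15 0 0 0;0 0 -5 0 0 0;0 0 0 0 0 0' 0.45
python3 -m inch '0 0 0 0 0 0;0 0 0 0 0 0;0 0 0 0 0 0;0 0 0 0 0 0;0 0 0 0 0 0;0 0 0 0 0 0;0 0 0 0 0 0;0 0 0 0 0 0;0 0 0 0 0 0;0 0 0 0 0 0' 0
python3 -m inch '0 0 5 0 0 0;0 0 5 0 0 0;0 0 2 0 0 0;0 0 2 0 0 0;0 0 2 0 0 0;0 0 2 0 0 0;0 0 2 0 0 0;0 0 0 0 0 0;0 0 0 0 0 0;0 0 0 0 0 0'
python3 -m inch '0 0 -30 0 0 0;0 0 -40 0 0 0;0 0 -40 0 0 0;-20 0 0 0 0 0;-20 0 0 0 0 0;-20 0 0 0 0 0;-20 0 0 0 0 0;0 0 0 0 0 0;0 0 0 0 0 0;0 0 0 0 0 0' 0
python3 -c "
from h import *
cap('wrist','w6');cap('top','t7');cap('scene','s7')
i=cv2.imread('pics/w6.png');a=cv2.resize(i[20:270,150:450],None,fx=1.4,fy=1.4)
b=cv2.resize(cv2.imread('pics/s7.png')[130:240,260:410],None,fx=2.5,fy=2.5,interpolation=cv2.INTER_CUBIC)
o=np.zeros((350,800,3),np.uint8);o[:a.shape[0],:a.shape[1]]=a;o[:b.shape[0],425:425+b.shape[1]]=b;cv2.imwrite('pics/m7.png',o);print(mat()[0])"
```

```text
time_s: 54.82
eef_pos: [541.2, 245.4, 75.8]
ee_rot: [-0.0, 1.0, 0.0, 0.0]
force: [-2.6, -0.3, 6.8]
grip_width: 0.177
grip_force: 69.8
time_s: 55.65
eef_pos: [541.6, 245.6, 111.5]
ee_rot: [-0.0, 1.0, 0.0, 0.001]
force: [1.0, 0.4, -0.4]
grip_width: 0.45
grip_force: 0.0
time_s: 56.48
eef_pos: [541.0, 245.4, 110.3]
ee_rot: [-0.0, 1.0, 0.0, 0.0]
force: [0.2, -0.2, -0.3]
grip_width: -0.0
grip_force: 0.0
time_s: 57.32
eef_pos: [541.4, 245.5, 92.0]
ee_rot: [-0.0, 1.0, 0.0, 0.001]
force: [-3.7, -1.3, 12.0]
grip_width: 0.001
grip_force: 6.1
time_s: 58.15
eef_pos: [461.7, 245.4, 200.5]
ee_rot: [-0.0, 1.0, -0.0, 0.0]
force: [0.5, -0.9, 0.9]
grip_width: 0.003
grip_force: 0.0
[461.69444405 245.28171433 200.08496025]
```

View pics/m7.png

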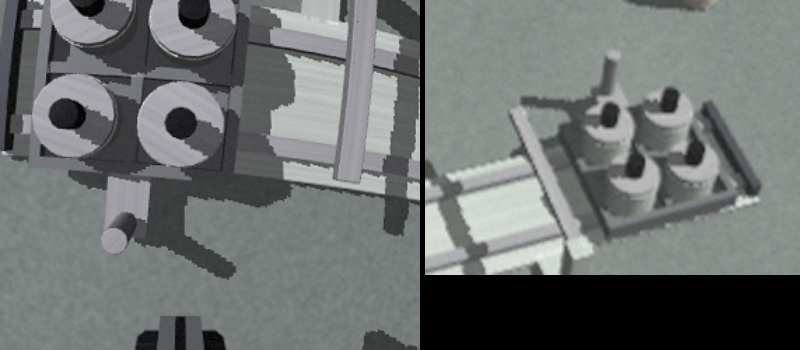

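All four tins stand in pockets and the handle top is at panel (115,238).

```bash
python3 -c "
from h import *
q=(150+115/1.4,20+238/1.4);P=atz('w6',q,88,True);print(q,P)
print(to((P[0],P[1],60)))"
```

```text
(232.14285714285717, 190.0) [472.9 282.4]
[ 11.2 -37.1 140.1]
```

```bash
python3 -m inch '3.5 -12.7 0 0 0 0;3.5 -12.7 0 0 0 0;3.5 -12.7 0 0 0 0;0 0 20 0 0 0;0 0 25 0 0 0;0 0 25 0 0 0;0 0 25 0 0 0;0 0 20 0 0 0;0 0 0 0 0 0;0 0 0 0 0 0' 0.5 40
python3 -m inch '0 0 5 0 0 0;0 0 5 0 0 0;0 0 5 0 0 0;0 0 5 0 0 0;0 0 5 0 0 0;0 0 5 0 0 0;0 0 5 0 0 0;0 0 5 0 0 0;0 0 0 0 0 0;0 0 0 0 0 0'
python3 -m inch '0 0 0 0 0 0;0 0 0 0 0 0;0 0 0 0 0 0;0 0 0 0 0 0;0 0 0 0 0 0;0 0 0 0 0 0;0 0 0 0 0 0;0 0 0 0 0 0;0 0 0 0 0 0;0 0 0 0 0 0' 0.05 40
```

```text
time_s: 59.13
eef_pos: [471.7, 283.4, 85.0]
ee_rot: [0.0, 1.0, -0.0, -0.001]
force: [0.3, 0.6, 0.4]
grip_width: 0.499
grip_force: 0.0
time_s: 59.97
eef_pos: [471.4, 283.5, 45.0]
ee_rot: [0.0, 1.0, 0.0, -0.0]
force: [0.7, 0.4, -0.1]
grip_width: 0.499
grip_force: 0.0
time_s: 60.8
eef_pos: [471.7, 283.6, 45.7]
ee_rot: [-0.0, 1.0, -0.0, 0.0]
force: [-2.2, -0.8, 6.0]
grip_width: 0.176
grip_force: 38.9
```

```bash
python3 -m inch '-0.3 3 0 0 0 0;-0.5 5 0 0 0 0;-0.7 7 0 0 0 0;-0.7 7 0 0 0 0;-0.7 7 0 0 0 0;-0.7 7 0 0 0 0;-0.7 7 0 0 0 0;-0.7 7 0 0 0 0;-0.7 7 0 0 0 0;-0.7 7 0 0 0 0'
python3 -m inch '-0.7 7 0 0 0 0;-0.7 7 0 0 0 0;-0.7 7 0 0 0 0;-0.7 7 0 0 0 0;-0.7 7 0 0 0 0;-0.7 7 0 0 0 0;-0.7 7 0 0 0 0;-0.7 7 0 0 0 0;-0.7 7 0 0 0 0;-0.7 7 0 0 0 0'
```

```text
time_s: 61.63
eef_pos: [465.3, 219.5, 45.7]
ee_rot: [-0.0, 1.0, -0.0, 0.0]
force: [-0.7, 3.8, 4.6]
grip_width: 0.177
grip_force: 39.4
time_s: 62.47
eef_pos: [458.3, 149.4, 45.6]
ee_rot: [-0.0, 1.0, -0.0, 0.0]
force: [0.5, 4.6, 5.8]
grip_width: 0.177
grip_force: 39.4
```

```bash
python3 -m inch '-0.7 7 0 0 0 0;-0.7 7 0 0 0 0;-0.7 7 0 0 0 0;-0.7 7 0 0 0 0;-0.7 7 0 0 0 0;-0.7 7 0 0 0 0;-0.7 7 0 0 0 0;-0.7 7 0 0 0 0;-0.7 7 0 0 0 0;-0.7 7 0 0 0 0'
python3 -m inch '-0.3 3 0 0 0 0;-0.3 3 0 0 0 0;-0.3 3 0 0 0 0;-0.2 2 0 0 0 0;-0.2 2 0 0 0 0;-0.2 2 0 0 0 0;-0.1 1 0 0 0 0;-0.1 1 0 0 0 0;0 0 0 0 0 0;0 0 0 0 0 0'
```

```text
time_s: 63.3
eef_pos: [451.3, 79.3, 45.6]
ee_rot: [-0.0, 1.0, -0.0, 0.001]
force: [1.1, 3.9, 4.9]
grip_width: 0.174
grip_force: 39.4
time_s: 64.13
eef_pos: [449.6, 62.3, 45.6]
ee_rot: [0.0, 1.0, -0.0, 0.0]
force: [0.2, 0.8, 7.8]
grip_width: 0.176
grip_force: 39.6
```

```bash
python3 -m inch '-0.2 2 0 0 0 0;-0.2 2 0 0 0 0;-0.1 1 0 0 0 0;-0.1 1 0 0 0 0;-0.1 1 0 0 0 0;-0.1 1 0 0 0 0;0 0 0 0 0 0;0 0 0 0 0 0;0 0 0 0 0 0;0 0 0 0 0 0'
```

```text
time_s: 64.97
eef_pos: [449.2, 58.0, 45.7]
ee_rot: [-0.003, 1.0, -0.001, 0.001]
force: [6.9, 34.1, 4.6]
grip_width: 0.174
grip_force: 40.8
```

The carrier hit the stop after 227 mm of travel, which with its 13 mm start offset makes the full 240 mm. I'll release and withdraw.

```bash
python3 -m inch '0.1 -1 0 0 0 0;0.1 -1 0 0 0 0;0.1 -1 0 0 0 0;0 0 0 0 0 0;0 0 0 0 0 0;0 0 0 0 0 0;0 0 0 0 0 0;0 0 0 0 0 0;0 0 0 0 0 0;0 0 0 0 0 0' 0.5
python3 -m inch '0 0 -10 0 0 0;0 0 -20 0 0 0;0 0 -30 0 0 0;0 0 -30 0 0 0;0 0 -30 0 0 0;0 0 -30 0 0 0;-20 0 0 0 0 0;-20 0 0 0 0 0;0 0 0 0 0 0;0 0 0 0 0 0'
python3 -c "
from h import *
cap('top','t8');cap('scene','s8')
a=cv2.resize(cv2.imread('pics/t8.png')[100:290,100:480],None,fx=1.05,fy=1.05)
b=cv2.resize(cv2.imread('pics/s8.png')[80:330,70:430],None,fx=1.1,fy=1.1)
o=np.zeros((280,800,3),np.uint8);o[:a.shape[0],:a.shape[1]]=a;o[:b.shape[0],402:402+b.shape[1]]=b;cv2.imwrite('pics/m8.png',o)"
```

```text
time_s: 65.8
eef_pos: [448.9, 57.5, 45.3]
ee_rot: [0.0, 1.0, -0.0, 0.0]
force: [0.3, 0.4, 0.1]
grip_width: 0.502
grip_force: 0.0
time_s: 66.63
eef_pos: [408.7, 57.5, 195.6]
ee_rot: [0.0, 1.0, -0.0, 0.0]
force: [0.1, -0.8, -0.3]
grip_width: 0.5
grip_force: 0.0
```

View pics/m8.png

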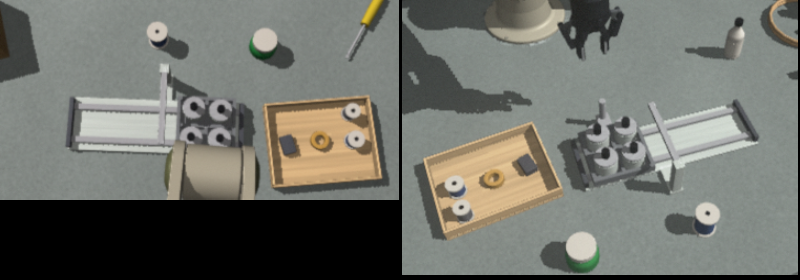

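The carrier is past the gate at the delivery stop with all four tins standing in it. The stock is still in the crate and the bottle, tub and spool are upright, so I'm handing in.

```bash
python3 -c "
from rig import ctrl
print(ctrl.finish_job())"
```

```text
the job is handed in; nothing more can be done
None
```

All four tins are in the carrier pockets with lids pressed home, the carrier is against the delivery stop, and the job is handed in; no verdict was returned.

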